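Poke a bearing out of its housing on the ejector stand

TASK

Pick up the aluminium bearing housing, lower it over the upright pin of the ejector stand and gently work it down until it is fully home on the column, so that the pin pokes the bearing up out of its pocket; never lean on the stand with more than about 40 N. Then pull the bearing out and thread it flat onto the empty post of the wooden rack, setting it down rather than dropping it. Leave the housing sitting on the stand and everything else on the bench where it is.

Things in the scene. Friction and masses are not known exactly. Their poses are not given: they have to be found in the camera images.
- housing_center (a point): Centre (half-way up) of the loose aluminium bearing housing: a plain block 64 mm along its x axis, 50 mm along its y, 22 mm high (z), 0.12 to 0.22 kg, lying flat; grip it across the 50 mm. In the middle of its top is a round pocket 33 mm wide and 10 mm deep with the bearing in it; below that is a 12 mm thick floor.
- access_hole (a point): Mouth, in the housing's underside, of the access hole: a round hole 18 mm across, no chamfer, that runs up through the 12 mm floor into the pocket, in line with pocket and block centre. z is up. From above the bearing hides it.
- bearing_center (a point): Centre of the steel bearing: 32 mm outside diameter, 12 mm bore, 10 mm high, 40 g, z is its axis. At the start it is down in the pocket, its top level with the housing's top, pinched by two sprung tabs low in the pocket: 6 to 15 N push it up, and after 6 mm it is free. With the housing fully home on the stand it rests on the pin, 9 mm proud of the housing's top.
- stand_top (a point): Middle of the flat top of the ejector stand's column, 40 mm above the table. On it stands an upright steel pin, 16 mm in diameter, 21 mm high (tip 61 mm above the table), chamfered 1 mm. The pin is eccentric: its axis stands 3.5 mm off the column's axis (this point), in a direction that differs every time and is not reported; it is locked and does not turn.
- stand_foot (a point): Centre of the stand's underside on the table. The stand is fixed: a foot 90 mm across and 10 mm high, then a column 36 mm across up to 40 mm. A housing that misses the pin stops with its underside on the pin's tip; fully home, its underside lies on the column's top and the pin fills its access hole.
- post_foot (a point): Foot of the empty post of the fixed wooden rack, on the post's axis at the board's top, 8 mm above the table. The board is 60 x 160 x 8 mm and has two upright steel posts, 8 mm in diameter, tapered at the top, 24 mm high above the board, 100 mm apart along the board's length (y); the other post is 100 mm along -y from here.
- spare_center (a point): Centre of another bearing of the same size (32 x 12 x 10 mm) that already lies on the rack's other post. Leave it there.
- flux_jar: Bystander: closed jar 48 mm across and 45 mm high; origin at the centre of its underside.
- spool: Bystander: grey spool 48 mm across and 36 mm high; origin at the centre of its underside.
- screwdriver: Bystander: screwdriver 160 mm long lying on the table nearer the robot.
- heatsink: Bystander: finned aluminium heatsink 50 x 40 x 23 mm nearer the robot; origin at the centre of its underside.
- meter: Bystander: grey hand-held meter 150 x 75 x 35 mm lying beyond the task's things; origin at the centre of its underside.
There are look-alikes about, which are no part of the job. What is shaped like the part that bears bearing_center but orange or red is not meant. What is shaped like the part that bears housing_center but yellow is not meant.

How it is judged:
By the outcome, as a careful person would: the job done as asked, in the order asked, and still so for the second after the job is handed in, with the robot touching nothing.
It also fails if it takes over 72 s, if anything falls off the work surface, if the arm or the gripper's body presses on something with over 40 N, if the wrist force passes 120 N, or if a joint passes its speed limit or range.

ROBOT

A 7-joint arm with a two-finger parallel gripper is mounted at the origin on the work surface. World frame = base frame: x ahead of the robot, y to its left, z up, the work surface at z = 0. Lengths are in m, angles in rad, forces in N, time in s.
With the tool pointing down it reaches from about 0.35 to 0.9 m from the base axis. Payload 8.1 kg.
Tool frame: the origin (TCP) lies where the fingers leave the gripper's body, on its centre line; the fingertips stand 66 mm ahead of it and the grasp point (between the pads) lies 47 mm ahead of it (arm.tip_reach is the distance from the TCP to the fingertips, in m); z points along the fingers, y is the direction in which the jaws open and shut (so a half turn about z gives the same grasp; the last joint's range is limited). The gripper opens to 92 mm and grips with 3 to 60 N. Pads are 19 mm wide; open, the fingers measure 130 mm over their backs; the gripper's body (75 mm by 190 mm) begins 47 mm behind the grasp point.
Start: joints at [1.231, 0.434, 0.025, 1.573, -0.012, 1.134, -0.075], TCP at [0.147, -0.608, 0.292] pointing down, gripper open.
Joint ranges: [-2.62, 2.62], [-0.44, 2.09], [-1.27, 1.32], [0.08, 2.57], [-1.32, 4.46], [0.12, 2], [-2.74, 2.74]. Speed limits (rad/s): [2.22, 2.22, 3.01, 3.01, 3.14, 3.14, 3.14].

INTERFACE

Orientations are given as a rotation vector (axis times angle).
In Python, from cell import arm gives the robot as it stands.
- The arm moves only by the tool carry_out, never from a script. Its argument "plan" is a list of rows, each a list of 5 numbers: the shift along the world's x, y, z in cm, then the turn about the world's z in rad, then the finger opening in cm, from 0 to 9.18. In form: [[tx, ty, tz, spin, fingers], ...]. A call has 1 to 20 rows; each row is the pose to reach, as a shift and turn from the pose measured when the call began; what a row does not reach only later rows make up. A row lasts 1/10 s, in which the tool goes at most 50 mm and 8.59 degrees, less where a joint would pass 70% of its speed; a pose out of reach is approached as far as the arm can. A call with a gripper value outside its range is refused whole. The fingers move at their own pace and stop on an object; "squeeze" is the grip in N (left out, the last holds). Time passes only in rows, so rows that repeat a pose let the fingers close. It gives the time, the measured TCP pose, the force and the opening at its end, in the units of the state.
- arm.observe(): the state, without advancing time (a new reading comes with each control period).
- arm.get_image(name): name is "scene" or "top" or "wrist"; returns (picture, depth): 384x512x3 uint8, red, green, blue; 384x512 float32, m along the optical axis (not along the pixel's ray), 0 where there is no reading.
- arm.get_calibration(name): a dict with "intrinsics" (3x3 intrinsics, pixels), "rvec" (rotation vector, rad) and "tvec" (3), from world to camera coordinates, as OpenCV has them; the wrist camera has in their place "tool_from_camera" (4x4, takes a point from camera to tool coordinates, whose origin is the TCP and whose axes are the flange's). Camera axes: x right, y down, z forward; pixel columns grow to the right and rows downward; lengths in m; the calibration is good to about 2 mm. A picture is of the moment at which its call begins: read the wrist's pose just before it. get_calibration takes no time and is no camera call.
- arm.sign_off(): hands the job in, once; it reports no verdict.
The state is a dict: "clock": time; "joints": joint angles; "dq": joint speeds; "joint_efforts": joint torques, N m; "position": TCP position; "ee_rot": TCP orientation; "force": force on the tool from outside, world axes, zero at the start; "ft_torque": the same for the moment, N m; "width": opening from 0.0 (shut) to 1.0 (fully open).
Only numpy, scipy, OpenCV 4.12 (cv2) and the standard library are available. Lean on these libraries where they do the work, as an engineer would, in place of code of your own. Each camera call takes 0.05 s, during which the arm holds its last target. There are 200 camera calls.

## Working session

There is one attempt and no reset: what is moved stays moved. The work goes in short steps, Python scripts to look and compute and a tool call to move; the robot and the scene stay as the last step left them, time stands still between calls to the robot, and variables do not carry over. Pictures are saved under pics/ and viewed, about 8 in all and at most 12, crops included, and the job is handed in when it is done.

Besides the shell and the picture viewer there is one more tool, called after ">>>" in YAML: its name, and indented under it one key for each argument. carry_out: Moves the arm, as the interface text tells. Its arguments: {"type":"object","properties":{"plan":{"type":"array"},"squeeze":{"type":"number"}},"required":["plan"]}

```bash
mkdir -p pics; cat > h.py <<'E'
import numpy as np, cv2
from cell import arm
R=lambda r: cv2.Rodrigues(np.array(r,float))[0]
def grab(n):
    s=arm.observe(); im,d=arm.get_image(n); c=arm.get_calibration(n)
    K=np.array(c["intrinsics"])
    if n=="wrist":
        T=np.eye(4);T[:3,:3]=R(s["ee_rot"]);T[:3,3]=s["position"];T=T@np.array(c["tool_from_camera"])
    else:
        M=np.eye(4);M[:3,:3]=R(c["rvec"]);M[:3,3]=np.array(c["tvec"]).ravel();T=np.linalg.inv(M)
    return im,d,K,T
def save(n,tag):
    im,d,K,T=grab(n);cv2.imwrite(f"pics/{tag}.png",im[:,:,::-1]);np.savez(f"{tag}.npz",im=im,d=d,K=K,T=T)
def load(tag): 
    z=np.load(f"{tag}.npz");return z["im"],z["d"],z["K"],z["T"]
def cloud(tag):
    im,d,K,T=load(tag);v,u=np.mgrid[:384,:512]
    p=np.stack([(u-K[0,2])/K[0,0]*d,(v-K[1,2])/K[1,1]*d,d],-1)
    P=p@T[:3,:3].T+T[:3,3];P[d==0]=np.nan;return P
def atz(tag,u,v,z):
    _,_,K,T=load(tag);r=T[:3,:3]@np.array([(u-K[0,2])/K[0,0],(v-K[1,2])/K[1,1],1]);return T[:3,3]+r*(z-T[2,3])/r[2]
E
python3 - <<'E'
from h import *
save("top","top0");save("scene","scene0");save("wrist","w0")
a=[cv2.imread(f"pics/{t}.png") for t in("top0","scene0")]
cv2.imwrite("pics/top0b.png",cv2.resize(a[0],(800,600),interpolation=cv2.INTER_CUBIC))
cv2.imwrite("pics/scene0b.png",cv2.resize(a[1],(800,600),interpolation=cv2.INTER_CUBIC))
print(arm.observe()); print(arm.tip_reach)
for n in("top0","scene0"): print(load(n)[2],load(n)[3])
print(arm.get_calibration("wrist"))
E
```

```text
{'clock': 0.15, 'joints': array([ 1.23138911,  0.43505044,  0.02500615,  1.57384146, -0.01158305,
        1.13399326, -0.07510074]), 'dq': array([-0.00069555, -0.00185942,  0.00126657, -0.0043406 ,  0.00026601,
       -0.00128702,  0.00268934]), 'joint_efforts': array([ 2.24148440e-03, -6.68259788e+01,  9.85984616e-01, -3.14694464e+01,
       -6.05233130e-02,  3.92598670e-02,  7.52605001e-05]), 'position': array([ 0.14649912, -0.60729325,  0.29165138]), 'ee_rot': array([-3.11850501e+00, -3.70833962e-01,  4.20634117e-04]), 'force': array([ 0.2020989 , -0.98334732, -1.01354256]), 'ft_torque': array([-0.02157744, -0.0253923 , -0.0203988 ]), 'width': 0.9995816269936854}
0.0655
[[421.4411158    0.         252.69532493]
 [  0.         421.4411158  191.76033308]
 [  0.           0.           1.        ]] [[ 0.00853373 -0.98764767  0.1564585   0.3848561 ]
 [-0.99973671 -0.01175948 -0.01970325  0.01975265]
 [ 0.02129974 -0.15624916 -0.98748798  0.98403663]
 [ 0.          0.          0.          1.        ]]
[[396.2159225    0.         251.18685123]
 [  0.         396.2159225  192.75364726]
 [  0.           0.           1.        ]] [[-0.2095382   0.73633365 -0.64335565  1.17090055]
 [ 0.97776954  0.15255535 -0.14385268  0.15514821]
 [-0.00777622 -0.65919619 -0.75193079  0.81215329]
 [ 0.          0.          0.          1.        ]]
{'intrinsics': array([[342.00685862,   0.        , 254.76551903],
       [  0.        , 342.00685862, 193.61088155],
       [  0.        ,   0.        ,   1.        ]]), 'tool_from_camera': array([[ 8.55672095e-05, -9.56626113e-01, -2.91318508e-01,
         7.93591476e-02],
       [ 9.99999725e-01,  2.96523811e-04, -6.79995364e-04,
        -9.96200997e-04],
       [ 7.36884196e-04, -2.91318369e-01,  9.56625875e-01,
        -9.28280483e-02],
       [ 0.00000000e+00,  0.00000000e+00,  0.00000000e+00,
         1.00000000e+00]])}
```

View pics/top0b.png

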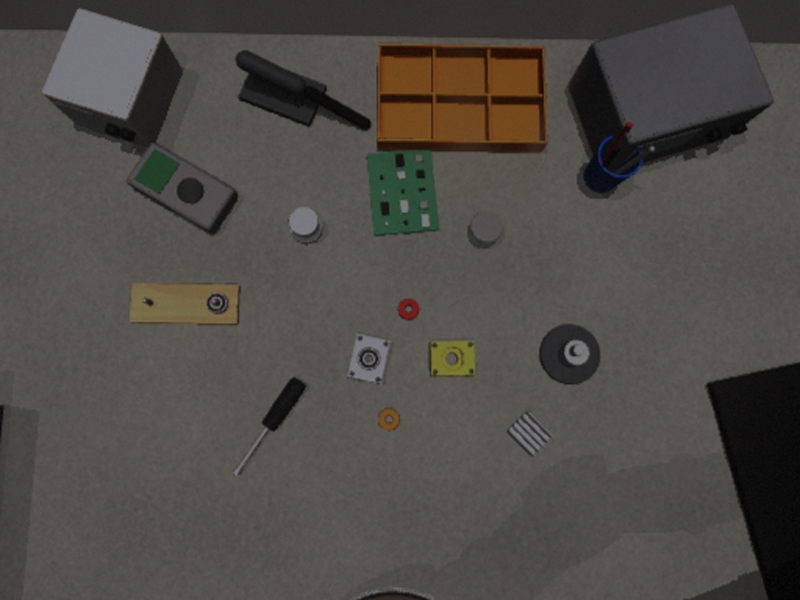

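View pics/scene0b.png

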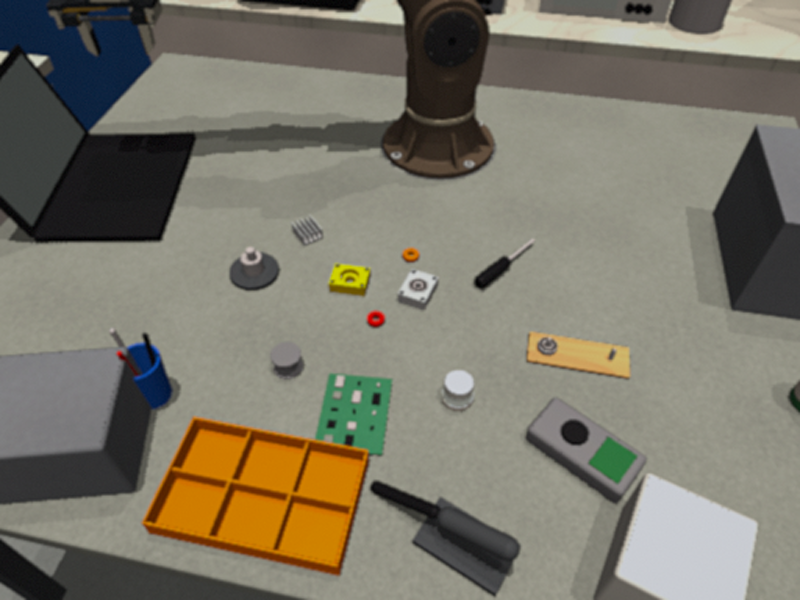

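The top view (800 px wide) shows the aluminium housing at (369,359), the stand foot at (570,353) with its pin at (576,350), the empty post at (148,301) and the spare at (217,302). The yellow housing is at (453,358), and the red and orange rings are at (409,309) and (389,419).

```bash
python3 - <<'E'
from h import *
f=1.5625
for n,u,v,z in [("housing",369,358,.022),("stand foot",570,353,.01),("pin",576,350,.061),("post tip",148,301,.032),("spare",217,302,.018),("jar",304,222,.045),("spool",486,229,.036),("heatsink",529,433,.023)]:
    print(n,atz("top0",u/f,v/f,z).round(3), cloud("top0")[int(v/f),int(u/f)].round(3))
for n,u,v,z in [("housing",418,285,.022),("pin",250,252,.061),("spare",546,345,.018),("post tip",613,351,.032)]:
    print("scene",n,atz("scene0",u/f,v/f,z).round(3), cloud("scene0")[int(v/f),int(u/f)].round(3))
# housing edges
P=cloud("top0");im=load("top0")[0].astype(int)
m=(im.min(-1)>95)&(np.abs(P[...,2]-.022)<.008)
c=atz("top0",369/f,358/f,.022)
m&=np.hypot(P[...,0]-c[0],P[...,1]-c[1])<.05
X=P[m][:,:2].astype(np.float32);print(m.sum(),cv2.minAreaRect(X),P[m][:,2].mean())
E
```

```text
housing [0.451 0.037 0.022] [0.452 0.038 0.002]
stand foot [ 0.462 -0.261  0.01 ] [ 0.462 -0.251  0.038]
pin [ 0.462 -0.255  0.061] [ 0.462 -0.254  0.06 ]
post tip [0.529 0.359 0.032] [0.531 0.362 0.029]
spare [0.531 0.263 0.018] [0.53  0.262 0.029]
jar [0.647 0.135 0.045] [0.647 0.136 0.046]
spool [ 0.643 -0.134  0.036] [ 0.644 -0.133  0.039]
heatsink [ 0.345 -0.194  0.023] [ 0.345 -0.195  0.012]
scene housing [0.449 0.04  0.022] [0.446 0.038 0.019]
scene pin [ 0.467 -0.255  0.061] [ 0.467 -0.255  0.062]
scene spare [0.533 0.264 0.018] [0.532 0.262 0.02 ]
scene post tip [0.535 0.364 0.032] [0.532 0.364 0.03 ]
420 ((0.4512390196323395, 0.039029527455568314), (0.049839723855257034, 0.06384611129760742), 78.0879898071289) 0.021659262920703838
```

```bash
python3 - <<'E'
from h import *
for t in("top0","scene0"):
    P=cloud(t).reshape(-1,3);P=P[np.isfinite(P).all(1)]
    print(t)
    for x in np.arange(.05,.75,.1):
        r=[]
        for y in np.arange(-.85,.5,.1):
            q=P[(abs(P[:,0]-x)<.05)&(abs(P[:,1]-y)<.05),2]; r.append(f"{np.percentile(q,99):.2f}" if len(q)>5 else "  - ")
        print(round(x,2),*r)
E
```

```text
top0
0.05   -    -    -    -    -    -    -    -    -    -    -    -    -    - 
0.15   -    -    -  0.02 0.00 0.00 0.00 0.00 0.01 0.01 0.00 0.00 0.00 0.00
0.25   -    -    -  0.02 0.02 0.00 0.00 0.00 0.00 0.00 0.00 0.01 0.00 0.00
0.35   -    -    -  0.02 0.02 0.00 0.02 0.02 0.01 0.01 0.03 0.02 0.00 0.00
0.45   -    -  0.00 0.02 0.02 0.01 0.06 0.02 0.02 0.02 0.03 0.00 0.00 0.00
0.55   -    -  0.00 0.00 0.00 0.00 0.01 0.00 0.01 0.00 0.00 0.02 0.01 0.00
0.65   -    -  0.00 0.00 0.00 0.00 0.00 0.04 0.01 0.01 0.05 0.04 0.04 0.00
scene0
0.05   -  0.01 0.01 0.08 0.01 0.01 0.01 0.02 0.34 0.34 0.03 0.01 0.01 0.01
0.15 0.23 0.16 0.34 0.34 0.01 0.01 0.01 0.01 0.02 0.02 0.01 0.01 0.01 0.01
0.25 0.23 0.20 0.33 0.02 0.02 0.01 0.01 0.01 0.01 0.01 0.01 0.01 0.01 0.01
0.35   -  0.19 0.02 0.02 0.02 0.01 0.02 0.03 0.01 0.01 0.03 0.02 0.01 0.01
0.45   -  0.13 0.02 0.02 0.02 0.01 0.06 0.03 0.03 0.03 0.03 0.01 0.01 0.01
0.55   -  0.01 0.01 0.01 0.01 0.01 0.01 0.01 0.01 0.01 0.01 0.02 0.02 0.01
0.65   -    -  0.00 0.01 0.01 0.01 0.01 0.04 0.01 0.01 0.05 0.04 0.04 0.01
```

>>> carry_out:
  plan:
    - [0,0,8,0,9.18]
    - [0,0,8,0,9.18]
    - [0,0,8,0,9.18]

```text
clock: 0.45
position: [0.1469, -0.6087, 0.3763]
ee_rot: [3.114, 0.37, 0.002]
force: [0.0, -1.6, 0.2]
width: 0.999
```

>>> carry_out:
  plan:
    - [31.8,35.4,-12.6,-0.445,9.18]
    - [31.8,35.4,-12.6,-0.445,9.18]
    - [31.8,35.4,-12.6,-0.445,9.18]
    - [31.8,35.4,-12.6,-0.445,9.18]
    - [31.8,35.4,-12.6,-0.445,9.18]
    - [31.8,35.4,-12.6,-0.445,9.18]
    - [31.8,35.4,-12.6,-0.445,9.18]
    - [31.8,35.4,-12.6,-0.445,9.18]
    - [31.8,35.4,-12.6,-0.445,9.18]
    - [31.8,35.4,-12.6,-0.445,9.18]
    - [31.8,35.4,-12.6,-0.445,9.18]
    - [31.8,35.4,-12.6,-0.445,9.18]
    - [31.8,35.4,-12.6,-0.445,9.18]
    - [31.8,35.4,-12.6,-0.445,9.18]
    - [31.8,35.4,-12.6,-0.445,9.18]

```text
clock: 1.95
position: [0.4642, -0.2559, 0.2505]
ee_rot: [3.118, -0.329, 0.0]
force: [0.9, -0.5, -0.2]
width: 0.997
```

```bash
python3 - <<'E'
from h import *
save("wrist","ws");s=arm.observe();print(s["position"],s["ee_rot"],s["dq"].round(3))
im=cv2.imread("pics/ws.png");cv2.imwrite("pics/wsb.png",cv2.resize(im[60:360,100:500],(800,600),interpolation=cv2.INTER_CUBIC))
E
```

```text
[ 0.4643289  -0.25568788  0.25049438] [ 3.11773353e+00 -3.28940050e-01  1.87284518e-04] [-0.005  0.001 -0.005 -0.001  0.001 -0.    -0.001]
```

View pics/wsb.png

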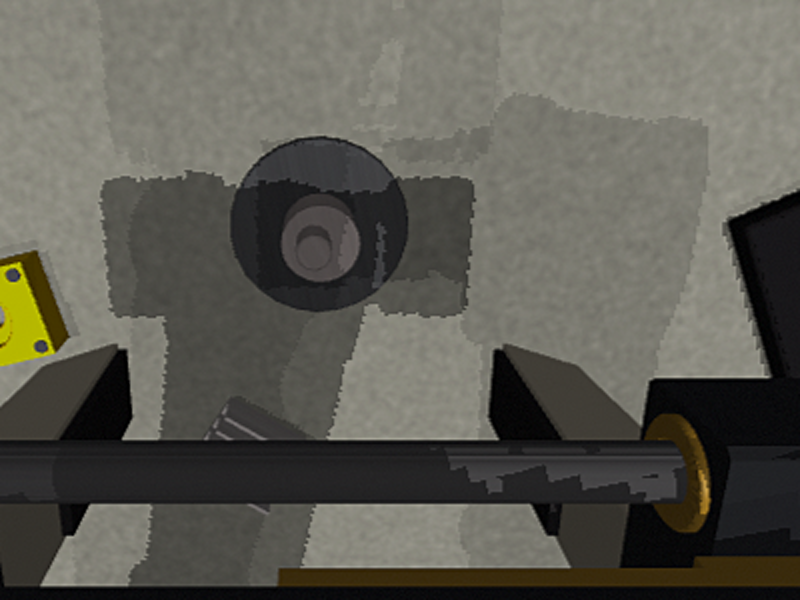

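The wrist crop shows the pin tip at about (314,250) on the column top at (320,243), with the foot around (319,224).

```bash
python3 - <<'E'
from h import *
print("pin",atz("ws",100+314/2,60+250/2,.061),"col",atz("ws",100+320/2,60+243/2,.04),"foot",atz("ws",100+319/2,60+224/2,.01))
P=cloud("ws");v,u=np.mgrid[:384,:512]
near=np.hypot(P[...,0]-.46,P[...,1]+.255)<.06
for lo,hi in((.053,.07),(.033,.046),(.004,.016)):
    m=(P[...,2]>lo)&(P[...,2]<hi)&near
    print(lo,m.sum(),np.nanmedian(P[m],0).round(4), ((P[m].max(0)+P[m].min(0))/2).round(4),np.ptp(P[m],axis=0).round(4), cv2.minEnclosingCircle(P[m][:,:2].astype(np.float32)))
E
```

```text
pin [ 0.46446391 -0.25786532  0.061     ] col [ 0.46140302 -0.26028928  0.04      ] foot [ 0.46318681 -0.26077809  0.01      ]
0.053 283 [ 0.4645 -0.2573  0.061 ] [ 0.4639 -0.2572  0.0583] [0.0155 0.0154 0.0097] ((0.4636819362640381, -0.25728243589401245), 0.008056323044002056)
0.033 897 [ 0.4646 -0.2633  0.0403] [ 0.4614 -0.2599  0.0394] [0.0363 0.0354 0.0127] ((0.4613982141017914, -0.2600179612636566), 0.01833268441259861)
0.004 4750 [ 0.4689 -0.2611  0.0103] [ 0.462  -0.2599  0.01  ] [0.0889 0.0891 0.0119] ((0.46157363057136536, -0.25996851921081543), 0.044954001903533936)
```

>>> carry_out:
  plan:
    - [-1.3,29.3,0,0,9.18]
    - [-1.3,29.3,0,0,9.18]
    - [-1.3,29.3,0,0,9.18]
    - [-1.3,29.3,0,0,9.18]
    - [-1.3,29.3,0,0,9.18]
    - [-1.3,29.3,0,0,9.18]
    - [-1.3,29.3,0,0,9.18]
    - [-1.3,29.3,0,0,9.18]
    - [-1.3,29.3,0,0,9.18]
    - [-1.3,29.3,0,0,9.18]

```text
clock: 3.0
position: [0.4514, 0.0356, 0.2505]
ee_rot: [3.117, -0.333, 0.0]
force: [0.4, 0.5, -0.5]
width: 0.998
```

```bash
python3 - <<'E'
from h import *
save("wrist","wh");s=arm.observe();print(s["position"],s["ee_rot"],s["dq"].round(3))
im=cv2.imread("pics/wh.png");cv2.imwrite("pics/whb.png",cv2.resize(im[60:360,100:500],(800,600),interpolation=cv2.INTER_CUBIC))
P=cloud("wh");I=load("wh")[0].astype(int)
near=np.hypot(P[...,0]-.451,P[...,1]-.038)<.055
m=(P[...,2]>.015)&(P[...,2]<.03)&near
print(m.sum(),np.nanmedian(P[m],0),cv2.minAreaRect(P[m][:,:2].astype(np.float32)))
v,u=np.where(m);print(cv2.minAreaRect(np.stack([u,v],1).astype(np.float32)))
E
```

```text
[0.45144296 0.03578924 0.25043802] [ 3.11691428e+00 -3.33259374e-01  4.98387597e-05] [-0.003  0.001 -0.007 -0.001 -0.001  0.001 -0.003]
3270 [0.45308734 0.0395133  0.02226315] ((0.4510857164859772, 0.03995034098625183), (0.05003456771373749, 0.06435646861791611), 78.17870330810547)
((250.0, 174.5), (65.0, 52.0), 90.0)
```

View pics/whb.png

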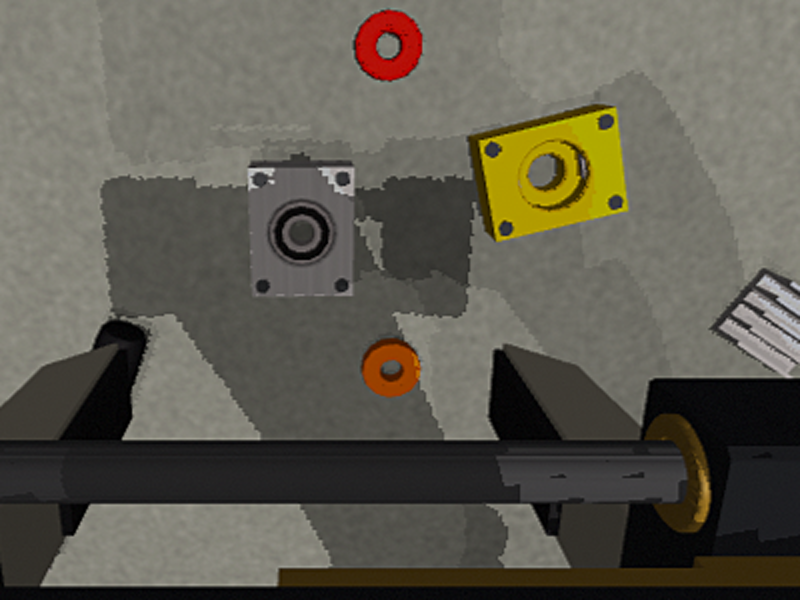

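The housing's top face spans crop (248–354, 165–297) with the bearing at (302,233). The screwdriver and rings are clear of the fingers' path.

>>> carry_out:
  plan:
    - [-0.03,0.41,-5,0,9.18]
    - [-0.03,0.41,-10,0,9.18]
    - [-0.03,0.41,-14,0,9.18]
    - [-0.03,0.41,-16.5,0,9.18]
    - [-0.03,0.41,-18.1,0,9.18]
    - [-0.03,0.41,-18.1,0,9.18]
    - [-0.03,0.41,-18.1,0,9.18]
    - [-0.03,0.41,-18.1,0,3]
    - [-0.03,0.41,-18.1,0,3]
    - [-0.03,0.41,-18.1,0,3]
    - [-0.03,0.41,-18.1,0,3]
    - [-0.03,0.41,-18.1,0,3]
    - [-0.03,0.41,-18.1,0,3]
    - [-0.03,0.41,-18.1,0,3]
    - [-0.03,0.41,-18.1,0,3]
    - [-0.03,0.41,-18.1,0,3]
  squeeze: 40

```text
clock: 4.65
position: [0.4511, 0.0398, 0.0695]
ee_rot: [3.117, -0.333, 0.0]
force: [-0.0, -0.5, 4.0]
width: 0.54
```

>>> carry_out:
  plan:
    - [0,0,4,0,3]
    - [0,0,8,0,3]
    - [0,-3,13,0,3]
    - [1.29,-7,13,0,3]
    - [1.29,-11,13,0,3]
    - [1.29,-15,13,0,3]
    - [1.29,-19,13,0,3]
    - [1.29,-23,13,0,3]
    - [1.29,-27,13,0,3]
    - [1.29,-29.73,13,0,3]
    - [1.29,-29.73,11,0,3]
    - [1.29,-29.73,9,0,3]
    - [1.29,-29.73,7.5,0,3]
    - [1.29,-29.73,7.5,0,3]
    - [1.29,-29.73,7.5,0,3]
    - [1.29,-29.73,7.5,0,3]
    - [1.29,-29.73,7.5,0,3]

```text
clock: 6.35
position: [0.4645, -0.2576, 0.1454]
ee_rot: [3.116, -0.333, 0.002]
force: [-0.4, -0.0, -2.5]
width: 0.542
```

```bash
python3 - <<'E'
from h import *
save("wrist","wc");s=arm.observe();print(s["position"],s["ee_rot"],s["force"],s["width"])
P=cloud("wc")
near=np.hypot(P[...,0]-.464,P[...,1]+.2575)<.045
m=(P[...,2]>.085)&(P[...,2]<.11)&near
T=load("wc")[3];print(np.median(P[m],0))
im=cv2.imread("pics/wc.png");cv2.imwrite("pics/wcb.png",cv2.resize(im[60:360,100:500],(800,600),interpolation=cv2.INTER_CUBIC))
E
```

```text
[ 0.46444267 -0.25761518  0.14530962] [ 3.11630816e+00 -3.33228628e-01  2.12010673e-03] [-0.35701917  0.07599131 -1.89722749] 0.5417523539816957
[ 0.47729412 -0.25879355  0.09805241]
```

View pics/wcb.png

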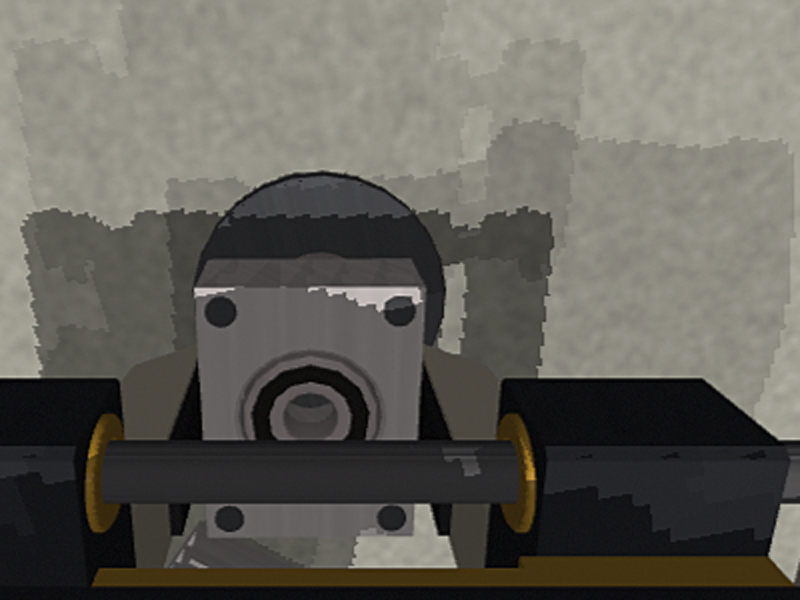

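```bash
python3 - <<'E'
from h import *
for u,v in((194,287),(425,287),(412,536),(207,536),(310,412),(311,413)): print(atz("wc",100+u/2,60+v/2,.0978).round(4))
c=np.mean([atz("wc",100+u/2,60+v/2,.0978) for u,v in((194,287),(425,287),(412,536),(207,536))],0);print(c)
P=cloud("wc")
m=(P[...,2]>.093)&(P[...,2]<.103)&(np.hypot(P[...,0]-.464,P[...,1]+.2575)<.05)
print(cv2.minAreaRect(P[m][:,:2].astype(np.float32)),np.median(P[m],0))
E
```

```text
[ 0.501  -0.2391  0.0978]
[ 0.4903 -0.288   0.0978]
[ 0.4277 -0.2744  0.0978]
[ 0.4386 -0.2256  0.0978]
[ 0.4661 -0.2572  0.0978]
[ 0.4658 -0.2574  0.0978]
[ 0.46440608 -0.25678842  0.0978    ]
((0.4648841619491577, -0.2568289339542389), (0.08305665105581284, 0.0656270831823349), 78.55810546875) [ 0.47658984 -0.25860075  0.09807831]
```

>>> carry_out:
  plan:
    - [-0.05,-0.02,-0.8,0,3]
    - [-0.05,-0.02,-1.2,0,3]
    - [-0.05,-0.02,-1.4,0,3]
    - [-0.05,-0.02,-1.5,0,3]
    - [-0.05,-0.02,-1.55,0,3]
    - [-0.05,-0.02,-1.6,0,3]
    - [-0.05,-0.02,-1.65,0,3]
    - [-0.05,-0.02,-1.7,0,3]

```text
clock: 7.2
position: [0.464, -0.2578, 0.1284]
ee_rot: [3.116, -0.333, 0.002]
force: [-0.2, -0.9, -2.1]
width: 0.538
```

>>> carry_out:
  plan:
    - [0,0,-0.1,0,3]
    - [0,0,-0.2,0,3]
    - [0,0,-0.3,0,3]
    - [0,0,-0.4,0,3]
    - [0,0,-0.5,0,3]
    - [0,0,-0.6,0,3]
    - [0,0,-0.7,0,3]
    - [0,0,-0.8,0,3]

```text
clock: 8.0
position: [0.464, -0.2578, 0.1203]
ee_rot: [3.116, -0.333, 0.002]
force: [-0.9, 0.4, -2.8]
width: 0.543
```

>>> carry_out:
  plan:
    - [0,0,-0.1,0,3]
    - [0,0,-0.15,0,3]
    - [0,0,-0.2,0,3]
    - [0,0,-0.25,0,3]
    - [0,0,-0.3,0,3]
    - [0,0,-0.35,0,3]
    - [0,0,-0.4,0,3]

```text
clock: 8.7
position: [0.4642, -0.2579, 0.1165]
ee_rot: [3.116, -0.333, 0.003]
force: [-1.2, 0.6, 5.1]
width: 0.538
```

>>> carry_out:
  plan:
    - [0,0,-0.07,0,3]
    - [0,0,-0.14,0,3]
    - [0,0,-0.21,0,3]
    - [0,0,-0.28,0,3]
    - [0,0,-0.35,0,3]
    - [0,0,-0.42,0,3]

```text
clock: 9.3
position: [0.4638, -0.2578, 0.1118]
ee_rot: [3.116, -0.333, 0.002]
force: [-0.5, 0.9, -2.1]
width: 0.541
```

>>> carry_out:
  plan:
    - [0,0,-0.06,0,3]
    - [0,0,-0.11,0,3]
    - [0,0,-0.15,0,3]
    - [0,0,-0.18,0,3]
    - [0,0,-0.2,0,3]
    - [0,0,-0.22,0,3]

```text
clock: 9.9
position: [0.4639, -0.2578, 0.1096]
ee_rot: [3.116, -0.333, 0.002]
force: [-0.6, 1.4, 1.4]
width: 0.539
```

Contact is starting; press lightly a little further.

>>> carry_out:
  plan:
    - [0,0,-0.02,0,3]
    - [0,0,-0.04,0,3]
    - [0,0,-0.05,0,3]
    - [0,0,-0.05,0,3]

```text
clock: 10.3
position: [0.4639, -0.2578, 0.1096]
ee_rot: [3.116, -0.333, 0.002]
force: [-2.9, 2.3, 5.9]
width: 0.541
```

>>> carry_out:
  plan:
    - [0,0,0,0,3]
    - [0,0,0,0,6.5]
    - [0,0,0,0,7.5]
    - [0,0,0,0,7.5]
    - [0,0,0,0,7.5]
    - [0,0,0,0,7.5]
    - [0,0,3,0,7.5]
    - [0,0,7,0,7.5]
    - [0,0,11,0,7.5]
    - [0,0,14,0,7.5]
    - [0,0,14,0,7.5]
    - [0,0,14,0,7.5]

```text
clock: 11.5
position: [0.464, -0.2579, 0.25]
ee_rot: [3.116, -0.333, 0.004]
force: [0.5, 0.3, -0.4]
width: 0.819
```

```bash
python3 - <<'E'
from h import *
save("wrist","wb");s=arm.observe();print(s["position"],s["ee_rot"],s["force"],s["width"])
P=cloud("wb")
near=np.hypot(P[...,0]-.464,P[...,1]+.2575)<.05
for lo,hi in((.0665,.08),(.055,.0665)):
    m=(P[...,2]>lo)&(P[...,2]<hi)&near;Q=P[m]
    print(m.sum(),np.median(Q,0),cv2.minEnclosingCircle(Q[:,:2].astype(np.float32)),cv2.minAreaRect(Q[:,:2].astype(np.float32)))
im=cv2.imread("pics/wb.png");cv2.imwrite("pics/wbb.png",cv2.resize(im[60:360,100:500],(800,600),interpolation=cv2.INTER_CUBIC))
E
```

```text
[ 0.46349893 -0.25767735  0.24905557] [ 3.11627968e+00 -3.33240675e-01  1.33030401e-03] [ 0.86709324 -0.37705495 -0.04303066] 0.8166179424389619
965 [ 0.46494706 -0.25689671  0.07116262] ((0.46417248249053955, -0.2567040026187897), 0.016221633180975914) ((0.46457427740097046, -0.25672006607055664), (0.03006335161626339, 0.03144954890012741), 78.31428527832031)
3269 [ 0.46839772 -0.25706615  0.06231744] ((0.46443530917167664, -0.2569105625152588), 0.040507011115550995) ((0.4641413688659668, -0.2567594051361084), (0.0500500462949276, 0.06467419862747192), 77.85845947265625)
```

View pics/wbb.png

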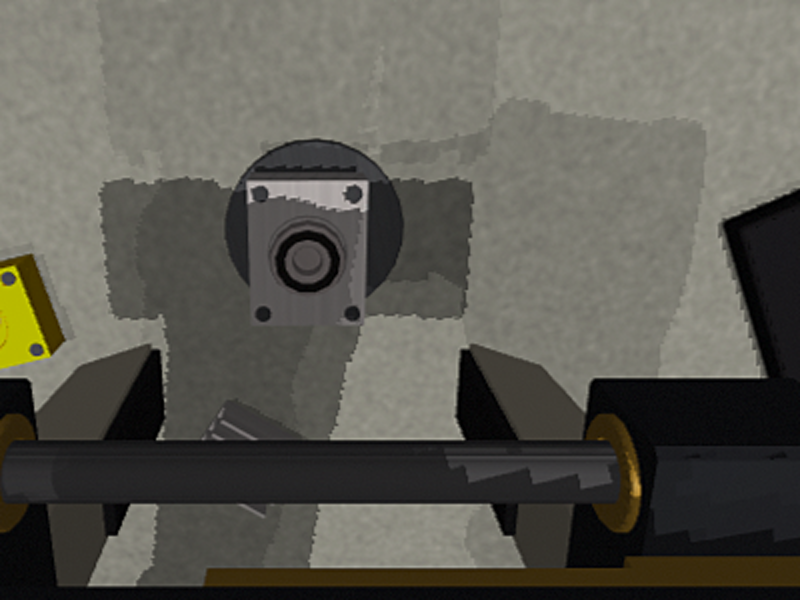

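The housing is fully home: its top reads 62.3 mm and the bearing's top 71.2 mm, matching the 62 and 71 mm expected. The bearing is at crop (308,260). Next I'll measure the post with the wrist camera.

>>> carry_out:
  plan:
    - [6.8,62,0,0,6]
    - [6.8,62,0,0,6]
    - [6.8,62,0,0,6]
    - [6.8,62,0,0,6]
    - [6.8,62,0,0,6]
    - [6.8,62,0,0,6]
    - [6.8,62,0,0,6]
    - [6.8,62,0,0,6]
    - [6.8,62,0,0,6]
    - [6.8,62,0,0,6]
    - [6.8,62,0,0,6]
    - [6.8,62,0,0,6]
    - [6.8,62,0,0,6]
    - [6.8,62,0,0,6]
    - [6.8,62,0,0,6]
    - [6.8,62,0,0,6]
    - [6.8,62,0,0,6]
    - [6.8,62,0,0,6]

```text
clock: 13.35
position: [0.5319, 0.361, 0.2491]
ee_rot: [3.116, -0.336, 0.002]
force: [0.0, 0.9, -0.0]
width: 0.654
```

```bash
python3 - <<'E'
from h import *
save("wrist","wp");s=arm.observe();print(s["position"],s["ee_rot"],s["joints"].round(2))
P=cloud("wp")
near=np.hypot(P[...,0]-.532,P[...,1]-.362)<.03
m=(P[...,2]>.024)&(P[...,2]<.045)&near;Q=P[m]
v,u=np.where(m);print(m.sum(),np.median(Q,0),Q.max(0),u.mean(),v.mean(),cv2.minEnclosingCircle(Q[:,:2].astype(np.float32)))
near=np.hypot(P[...,0]-.532,P[...,1]-.262)<.03
m=(P[...,2]>.0155)&(P[...,2]<.023)&near;Q=P[m];print(m.sum(),np.median(Q,0),cv2.minEnclosingCircle(Q[:,:2].astype(np.float32)))
m=(P[...,2]>.005)&(P[...,2]<.012)&(abs(P[...,0]-.53)<.05)&(abs(P[...,1]-.312)<.11);print(cv2.minAreaRect(P[m][:,:2].astype(np.float32)))
im=cv2.imread("pics/wp.png");cv2.imwrite("pics/wpb.png",cv2.resize(im[100:300,200:400],(600,600),interpolation=cv2.INTER_CUBIC))
E
```

```text
[0.53180835 0.3613164  0.24923515] [ 3.11588929e+00 -3.35414575e-01  1.79575076e-03] [-0.45  0.53 -0.35  1.55  0.2   1.1  -2.64]
65 [0.53352664 0.36622229 0.0306106 ] [0.53657347 0.37006061 0.03315669] 248.5076923076923 177.2923076923077 ((0.5326524972915649, 0.3664478063583374), 0.004038644954562187)
723 [0.53350895 0.26777793 0.01820602] ((0.5323354601860046, 0.26673227548599243), 0.01608864590525627)
((0.5323044657707214, 0.31653958559036255), (0.16011738777160645, 0.06036943942308426), 89.79948425292969)
```

View pics/wpb.png

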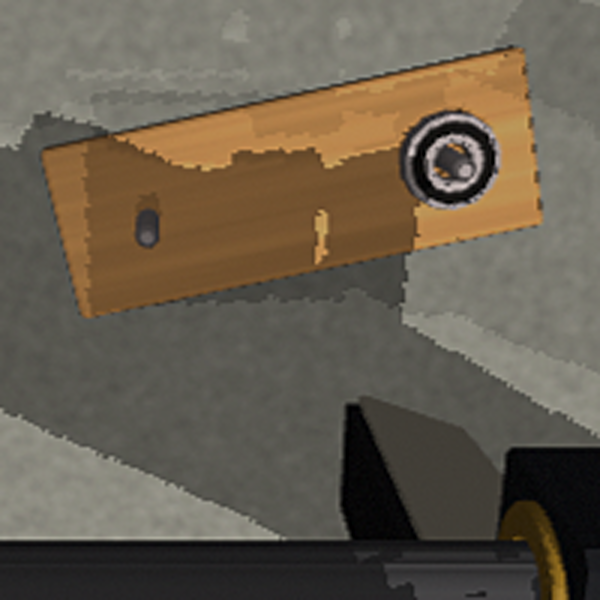

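The empty post is at crop (147,228), and the wrist depth gives it at (0.5325, 0.3665). Going back for the bearing.

>>> carry_out:
  plan:
    - [-6.78,-61.9,0,0,5.5]
    - [-6.78,-61.9,0,0,5.5]
    - [-6.78,-61.9,0,0,5.5]
    - [-6.78,-61.9,0,0,5.5]
    - [-6.78,-61.9,0,0,5.5]
    - [-6.78,-61.9,0,0,5.5]
    - [-6.78,-61.9,0,0,5.5]
    - [-6.78,-61.9,0,0,5.5]
    - [-6.78,-61.9,0,0,5.5]
    - [-6.78,-61.9,0,0,5.5]
    - [-6.78,-61.9,0,0,5.5]
    - [-6.78,-61.9,0,0,5.5]
    - [-6.78,-61.9,0,0,5.5]
    - [-6.78,-61.9,0,0,5.5]
    - [-6.78,-61.9,0,0,5.5]
    - [-6.78,-61.9,0,0,5.5]
    - [-6.78,-61.9,-4,0,5.5]
    - [-6.78,-61.9,-8,0,5.5]
    - [-6.78,-61.9,-9,0,5.5]
    - [-6.78,-61.9,-9,0,5.5]

```text
clock: 15.4
position: [0.4636, -0.2563, 0.1584]
ee_rot: [3.118, -0.333, -0.003]
force: [-0.4, -0.2, 0.5]
width: 0.596
```

>>> carry_out:
  plan:
    - [0.04,-0.12,-1,0,5.5]
    - [0.04,-0.12,-2,0,5.5]
    - [0.04,-0.12,-2.6,0,5.5]
    - [0.04,-0.12,-2.9,0,5.5]
    - [0.04,-0.12,-2.9,0,5.5]
    - [0.04,-0.12,-2.9,0,4.2]
    - [0.04,-0.12,-2.9,0,3.6]
    - [0.04,-0.12,-2.9,0,2.5]
    - [0.04,-0.12,-2.9,0,2.5]
    - [0.04,-0.12,-2.9,0,2.5]
    - [0.04,-0.12,-2.9,0,2.5]
    - [0.04,-0.12,-2.9,0,2.5]
  squeeze: 20

```text
clock: 16.6
position: [0.4641, -0.2576, 0.1295]
ee_rot: [3.117, -0.333, -0.002]
force: [-0.5, 0.6, 2.6]
width: 0.333
```

>>> carry_out:
  plan:
    - [0,0,0.2,0,2.5]
    - [0,0,0.5,0,2.5]
    - [0,0,1,0,2.5]
    - [0,0,2.5,0,2.5]
    - [0,0,5,0,2.5]
    - [0,0,8,0,2.5]
    - [0,0,11,0,2.5]
    - [0,0,11,0,2.5]

```text
clock: 17.4
position: [0.466, -0.2583, 0.2438]
ee_rot: [3.115, -0.333, 0.008]
force: [-0.2, -0.6, -0.1]
width: 0.332
```

```bash
python3 - <<'E'
from h import *
save("wrist","wg");s=arm.observe();print(s["position"],s["ee_rot"],s["force"],s["width"])
im=cv2.imread("pics/wg.png");cv2.imwrite("pics/wgb.png",cv2.resize(im[60:360,100:500],(800,600),interpolation=cv2.INTER_CUBIC))
E
```

```text
[ 0.46509102 -0.25795202  0.24175086] [ 3.11593767 -0.3326114   0.00415191] [-0.58897931  0.05197188 -1.46024285] 0.33544547418740617
```

View pics/wgb.png

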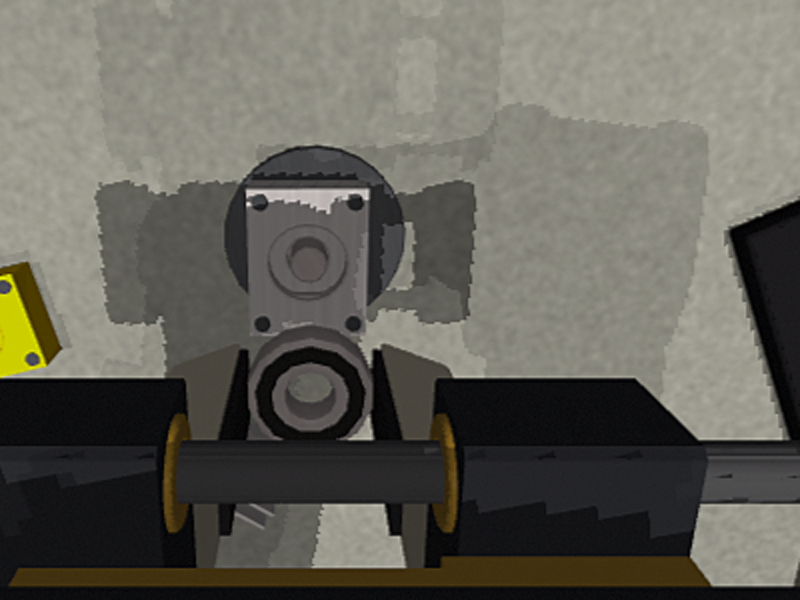

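```bash
python3 - <<'E'
from h import *
P=cloud("wg");s=arm.observe();p=s["position"]
for (u,v) in((310,350),(265,400),(363,400),(280,365),(340,365),(345,420),(275,420),(310,363)):
    print((u,v),P[int(60+v/2),int(100+u/2)].round(4), P[int(60+v/2),int(100+u/2)][2]-p[2])
m=np.zeros((384,512),np.uint8);cv2.ellipse(m,(255,256),(28,23),0,0,360,1,-1);cv2.ellipse(m,(255,256),(16,14),0,0,360,0,-1)
Q=P[m>0];Q=Q[np.isfinite(Q).all(1)];Q=Q[abs(Q[:,2]-np.median(Q[:,2]))<.006]
A=np.c_[Q[:,:2]-Q[:,:2].mean(0),np.ones(len(Q))];c=np.linalg.lstsq(A,Q[:,2],rcond=None)[0];print(len(Q),c,np.degrees(np.arctan(np.hypot(*c[:2]))))
print(atz("wg",100+310/2,60+392/2,c[2]), p)
E
```

```text
(310, 350) [ 0.4784 -0.2604  0.186 ] -0.055751768829823856
(265, 400) [ 0.4674 -0.2464  0.1851] -0.05668607214287458
(363, 400) [ 0.4621 -0.27    0.1847] -0.057009671122218775
(280, 365) [ 0.4765 -0.2526  0.1863] -0.05548082879816085
(340, 365) [ 0.4729 -0.2666  0.1851] -0.05667919530454352
(345, 420) [ 0.4582 -0.2646  0.1857] -0.056010432843530494
(275, 420) [ 0.4617 -0.2476  0.1853] -0.05642631624019387
(310, 363) [ 0.4752 -0.2597  0.1857] -0.05604273865004897
1339 [ 0.0106144  -0.00092211  0.1855771 ] 0.6104277722493487
[ 0.46735995 -0.25797667  0.1855771 ] [ 0.46509102 -0.25795202  0.24175086]
```

The bearing is held flat (0.6° tilt by plane fit), with its bore at crop (310,392). The housing has stayed on the stand at (308,260).

>>> carry_out:
  plan:
    - [6.66,62.4,0,0.25,2.5]
    - [6.66,62.4,0,0.25,2.5]
    - [6.66,62.4,0,0.25,2.5]
    - [6.66,62.4,0,0.25,2.5]
    - [6.66,62.4,0,0.25,2.5]
    - [6.66,62.4,0,0.25,2.5]
    - [6.66,62.4,0,0.25,2.5]
    - [6.66,62.4,0,0.25,2.5]
    - [6.66,62.4,0,0.25,2.5]
    - [6.66,62.4,0,0.25,2.5]
    - [6.66,62.4,0,0.25,2.5]
    - [6.66,62.4,0,0.25,2.5]
    - [6.66,62.4,0,0.25,2.5]
    - [6.66,62.4,0,0.25,2.5]
    - [6.66,62.4,0,0.25,2.5]
    - [6.66,62.4,-3,0.25,2.5]
    - [6.66,62.4,-7,0.25,2.5]
    - [6.66,62.4,-11,0.25,2.5]
    - [6.66,62.4,-12.5,0.25,2.5]
    - [6.66,62.4,-12.5,0.25,2.5]

```text
clock: 19.45
position: [0.5311, 0.3636, 0.1146]
ee_rot: [3.13, 0.056, 0.0]
force: [-0.2, -0.1, -0.7]
width: 0.336
```

>>> carry_out:
  plan:
    - [0,0,0,0,2.5]
    - [0,0,0,0,2.5]

```text
clock: 19.65
position: [0.532, 0.3636, 0.1165]
ee_rot: [3.131, 0.055, 0.003]
force: [0.0, -0.9, 0.7]
width: 0.337
```

```bash
python3 - <<'E'
from h import *
save("wrist","wq");s=arm.observe();print(s["position"],s["ee_rot"],s["force"],s["width"],s["joints"].round(2))
im=cv2.imread("pics/wq.png");cv2.imwrite("pics/wqb.png",cv2.resize(im[170:320,180:330],(600,600),interpolation=cv2.INTER_CUBIC))
E
```

```text
[0.53198788 0.36385883 0.11654403] [3.13145142 0.05521293 0.00372355] [ 0.3790404  -0.10749302 -0.54508055] 0.3361380233223181 [-0.45  0.68 -0.36  1.67  0.31  0.86 -2.48]
```

View pics/wqb.png

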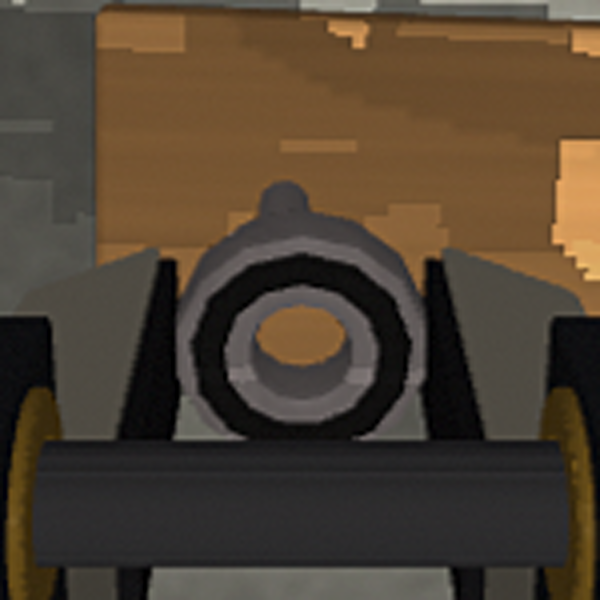

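```bash
python3 - <<'E'
from h import *
for v in (186,194): print("tip",atz("wq",180+285/4,170+v/4,.032))
P=cloud("wq");z=np.nanmedian(P[170+62:170+64,180+60:180+90,2]);print(z)
for u,v in((302,345),(302,253),(302,340)): print(atz("wq",180+u/4,170+v/4,.1165-.0578))
Q=P.reshape(-1,3);Q=Q[np.isfinite(Q).all(1)];p=[.532,.364]
m=(abs(Q[:,2]-.0585)<.003)&(np.hypot(Q[:,0]-p[0],Q[:,1]-p[1])<.0185);print(cv2.minEnclosingCircle(Q[m][:,:2].astype(np.float32)),np.median(Q[m],0),Q[m].min(0),Q[m].max(0))
E
```

```text
tip [0.54400999 0.3663141  0.032     ]
tip [0.54282856 0.36627605 0.032     ]
0.05798448272173523
[0.5334832  0.36388641 0.0587    ]
[0.54561704 0.36432083 0.0587    ]
[0.53415606 0.3639105  0.0587    ]
((0.5322926044464111, 0.36400896310806274), 0.018428044393658638) [0.53450056 0.36432616 0.05802017] [0.51972987 0.34849275 0.05550399] [0.54834822 0.38008128 0.06145779]
```

>>> carry_out:
  plan:
    - [0,0.24,0,0,2.5]
    - [0,0.24,-0.6,0,2.5]
    - [0,0.24,-1.1,0,2.5]
    - [0,0.24,-1.4,0,2.5]
    - [0,0.24,-1.7,0,2.5]
    - [0,0.24,-1.9,0,2.5]
    - [0,0.24,-2.1,0,2.5]
    - [0,0.24,-2.3,0,2.5]

```text
clock: 20.5
position: [0.532, 0.3663, 0.0934]
ee_rot: [3.132, 0.055, 0.004]
force: [-0.9, -0.5, -0.7]
width: 0.337
```

>>> carry_out:
  plan:
    - [0,0,-0.4,0,2.5]
    - [0,0,-0.8,0,2.5]
    - [0,0,-1.1,0,2.5]
    - [0,0,-1.35,0,2.5]
    - [0,0,-1.45,0,2.5]
    - [0,0,-1.5,0,2.5]
    - [0,0,-1.55,0,2.5]
    - [0,0,-1.6,0,2.5]

```text
clock: 21.3
position: [0.5321, 0.3663, 0.0775]
ee_rot: [3.132, 0.055, 0.004]
force: [-0.2, 0.9, -1.1]
width: 0.331
```

>>> carry_out:
  plan:
    - [0,0,-0.03,0,2.5]
    - [0,0,-0.06,0,2.5]
    - [0,0,-0.09,0,2.5]
    - [0,0,-0.12,0,2.5]

```text
clock: 21.7
position: [0.5322, 0.3664, 0.0766]
ee_rot: [3.132, 0.055, 0.004]
force: [-0.9, -1.3, 5.7]
width: 0.34
```

>>> carry_out:
  plan:
    - [0,0,0,0,3.4]
    - [0,0,0,0,4.5]
    - [0,0,0,0,5.5]
    - [0,0,0,0,6]
    - [0,0,0,0,6]
    - [0,0,2,0,6]
    - [0,0,5,0,6]
    - [0,0,9,0,6]
    - [0,0,14,0,6]
    - [0,0,17,0,6]
    - [0,0,17,0,6]
    - [0,0,17,0,6]

```text
clock: 22.9
position: [0.5323, 0.3664, 0.2471]
ee_rot: [3.132, 0.055, 0.006]
force: [0.5, 0.3, -0.7]
width: 0.653
```

```bash
python3 - <<'E'
from h import *
save("wrist","wz");save("top","topz");s=arm.observe();print(s["position"],s["force"],s["width"])
P=cloud("wz")
for y in(.3665,.2667):
    m=(P[...,2]>.0155)&(P[...,2]<.023)&(np.hypot(P[...,0]-.5325,P[...,1]-y)<.03);Q=P[m];print(m.sum(),np.median(Q,0),cv2.minEnclosingCircle(Q[:,:2].astype(np.float32)))
P=cloud("topz");m=(P[...,2]>.055)&(P[...,2]<.07)&(np.hypot(P[...,0]-.464,P[...,1]+.257)<.06);print(np.median(P[m],0),cv2.minAreaRect(P[m][:,:2].astype(np.float32)))
a=cv2.imread("pics/wz.png")[60:360,100:500];b=cv2.imread("pics/topz.png")
cv2.imwrite("pics/fin.png",np.vstack([a[:220],cv2.resize(b[100:320,80:480],(400,220))]))
E
```

```text
[0.53167236 0.36577608 0.24516921] [-0.4813002   0.23348371 -0.5899661 ] 0.6513000131872215
690 [0.53358372 0.36749749 0.01818265] ((0.5323873162269592, 0.36714670062065125), 0.01600082404911518)
682 [0.53361708 0.26834817 0.0181065 ] ((0.5322980880737305, 0.2668277621269226), 0.016089433804154396)
[ 0.46432256 -0.25771014  0.06146542] ((0.46476614475250244, -0.2575009763240814), (0.05135622248053551, 0.06409434974193573), 77.6214599609375)
```

View pics/fin.png

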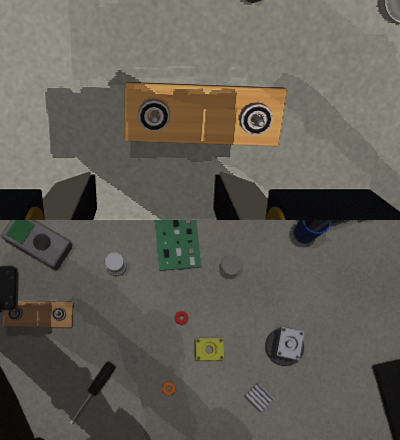

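The picture shows both bearings flat on the rack, at (153,115) and (257,118). The housing is on the stand at (290,343) and the bystanders have not moved.

```bash
python3 -c "
from cell import arm
print(arm.sign_off())"
```

```text
the job is handed in; nothing more can be done
None
```

The job is done and handed in at about 23 s of the 72 s allowed. I gripped the housing across its 50 mm and worked it down over the pin until it was home on the column. I then pulled the bearing out and set it down flat on the empty post.

**Forces:** the readings I took after each short move stayed low. The highest was about 6 N, when the housing seated, or about 8 N allowing for its weight. When the bearing touched down on the board it read about 6 N. I only saw the force at the end of each move, not in between.

**Last checks, after letting go:**
- **Bearing on the post:** its top reads 18.2 mm above the table, where 18 mm is expected. Its centre is within about 1 mm of the post's axis.
- **Housing on the stand:** its top reads about 62 mm, which is the expected height when fully home. It stayed there when the bearing came out.
- **Everything else:** the spare bearing has not moved, by measurement. The other things on the bench look unmoved in the last top picture.

**Disagreements:**
- The fixed cameras disagreed by about 5 mm on where the post stood, so I used the wrist camera's measurement.
- The gripper opening on the bearing read 30.6 mm rather than 32 mm, but the picture and a plane fit showed it held flat (0.6° tilt).

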